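# Cap the sprinkle shaker and stand it on the narrow ledge

## Task

First press the sprinkle shaker's red cap fully home while the shaker stands on the table. Then, keeping the shaker upright, stand it on the narrow raised ledge between the two spice jars, centred front to back with its long side along the ledge; lower it on rather than dropping it. Do not shift or knock over the spice jars or the two tubs.

Things in the scene. Friction and masses are not known exactly. Their poses are not given: they have to be found in the camera images.
- shaker: White flat-sided plastic shaker with an orange label on both broad faces, standing upright, loose, about 0.2 kg. Body 44 (x) x 66 (y) x 95 (z) mm, topped by a red cap. Origin: centre of its underside; z up. Grasp the white body across its 44 mm (x), TCP 70 to 85 mm above its foot (the capped top is then only 109 mm high); not by the cap.
- shaker_cap (a joint): Slide of the red snap cap (m) on the shaker: 0 = standing 12 mm proud (yellow neck shows), 0.012 = fully home against the white shoulder. Held by friction of about 6 N; press straight down on its middle, about 8 to 15 N.
- cap_top (a point): Centre of the flat top of the red cap (42 x 64 mm, 14 mm high): 121 mm above the shaker's foot when proud, 109 mm when home.
- ledge: Raised ledge, fixed: a pale wooden board 36 mm deep (x), 340 mm long (y), 14 mm thick, on two thin steel uprights 135 mm either side of the middle with feet 100 (x) x 36 (y) mm. Board top 90 mm above the table. Origin on the table under the board's centre; x across the board, y along it.
- ledge_top (a point): Centre of the board's top face, same axes as the ledge.
- spice_1: Spice jar with a green cap, 46 mm diameter, 106 mm high, loose, standing on the ledge near one end (98 to 115 mm from the middle). Origin: centre of its foot.
- spice_2: Spice jar with a red cap, 47 mm diameter, 97 mm high, loose, standing on the ledge near the other end. Origin: centre of its foot.
- tub_1: White tub with a red lid, 74 mm across, 70 mm high, loose, standing on the table. Origin: centre of its underside.
- tub_2: White tub with a turquoise lid, 72 mm across, 60 mm high, loose, standing on the table. Origin: centre of its underside.

How it is judged:
By the outcome, as a careful person would: the job done as asked, in the order asked, and still so for the second after the job is handed in, with the robot touching nothing.
It also fails if it takes over 53 s, if anything falls off the work surface, if the arm or the gripper's body presses on something with over 40 N, if the wrist force passes 120 N, or if a joint passes its speed limit or range.

## Robot

A 6-joint arm with a two-finger parallel gripper is mounted at the origin on a cart in front of the work surface, level with it; the furniture and walls round the work are solid. World frame = base frame: x ahead of the robot, y to its left, z up, the work surface at z = 0. Lengths are in m, angles in rad, forces in N, time in s.
With the tool pointing down it reaches from about 0.3 to 0.85 m from the base axis. Payload 5.4 kg.
Tool frame: the origin (TCP) lies between the finger pads, 19 mm behind the fingertips; this is the grasp point; z points along the fingers, y is the line along which they close (so a half turn about z gives the same grasp; the last joint's range is limited). The gripper opens to 85 mm and grips with 20 to 120 N. Pads are 22 mm wide; open, the fingers measure 114 mm over their backs; the gripper's body (76 mm by 85 mm) begins 54 mm behind the grasp point. The pads swing forward as they close: fully open they stand 13 mm farther back than shut.
Start: joints at [1.105, 0.158, 1.597, -0, 1.386, -0.21], TCP at [0.145, 0.556, 0.25] pointing down, gripper open.
Joint ranges: [-2.91, 2.91], [-0.94, 2.29], [0.18, 2.7], [-1.29, 4.43], [0.17, 2.64], [-3, 3]. Speed limits (rad/s): [2.57, 2.57, 3.14, 3.14, 3.14, 3.14].

## Interface

Orientations are given as a unit quaternion [x, y, z, w].
In Python, from bench import arm, viewer, spotter gives the robot as it stands. The module is installed in compiled form; this text tells all that it offers.
- The arm moves only by the tool move_arm, never from a script. Its arguments are lists of equal length, an entry for each row: "slide": the shift along the tool's x, y, z in m, a list of three; "angular": the turn, a rotation vector about the tool's x, y, z in degrees, a list of three; "gripper": the finger opening in m, from 0 to 0.0854. A call has 1 to 5 rows; each row shifts and turns the commanded pose from where the row before left it, along the tool's axes as they then stand; what a row does not reach is not made up. A row lasts 1/12 s, in which the tool goes at most 41.7 mm and 7.16 degrees, less where a joint would pass 70% of its speed; a pose out of reach is approached as far as the arm can. A call with a gripper value outside its range is refused whole. The fingers move at their own pace and stop on an object; the grip force is fixed at half the most. Time passes only in rows, so rows that do not move let the fingers close. It gives the time, the measured TCP pose, the force, the opening and the grip force at its end, in the units of the state.
- arm.read_state(): the state, without advancing time (a new reading comes with each control period).
- viewer.read_camera(name): name is "scene" or "top"; returns the picture (480x640x3 uint8, blue, green, red); there is no depth.
- viewer.camera_model(name): a dict with "fx", "fy", "cx", "cy" (pixels), "pose" (4x4, takes a point from camera to world coordinates). Camera axes: x right, y down, z forward; pixel columns grow to the right and rows downward; lengths in m; the calibration is good to about 2 mm. A picture is of the moment at which its call begins. camera_model takes no time and is no camera call.
- arm.hand_in(): hands the job in; it is judged then, once.
Trained networks look in the newest picture that a camera, given by its name, has taken for a name from the list of things; names that differ only in an ending like _2 or _b are one class to them, and where a whole thing is asked for, a point or a joint stands for the part that bears it (a point fixed in the world has none). Each returns a list of dicts, best first, with "score" (0 to 1); they miss things now and then, are a little off and sometimes report something else, mostly with a low value. They report only what shows in the picture. A call takes as long as a camera call.
- spotter.regions_of(camera, thing): "mask" (480x640 bool, what is visible of it) and "box" ([centre column, centre row, width, height] in pixels, round what is visible of it).
The state is a dict: "clock": time; "joints": joint angles; "joint_velocities": joint speeds; "joint_torque": joint torques, N m; "tool_pos": TCP position; "tcp_rot": TCP orientation; "wrist_force": force on the tool from outside, world axes, zero at the start; "torque": the same for the moment, N m; "finger_gap": finger opening in m; "finger_force": force on a finger pad.
Only numpy, scipy, OpenCV 4.12 (cv2) and the standard library are available. Lean on these libraries where they do the work, as an engineer would, in place of code of your own. Each camera call takes 0.05 s, during which the arm holds its last target. There are 200 camera calls.

## Working session

There is one attempt and no reset: what is moved stays moved. The work goes in short steps, Python scripts to look and compute and a tool call to move; the robot and the scene stay as the last step left them, time stands still between calls to the robot, and variables do not carry over. Pictures are saved under pics/ and viewed, at most 10 in all, crops included, and the job is handed in when it is done.

Besides the shell and the picture viewer there is one more tool, called after ">>>" as name(argument=value, ...), one argument or row to a line, values as JSON. move_arm: Moves the arm, as the interface text tells. Its arguments: {"type":"object","properties":{"slide":{"type":"array"},"angular":{"type":"array"},"gripper":{"type":"array"}},"required":["slide","angular","gripper"]}

```bash
mkdir -p pics; python3 - <<'E'
from bench import arm,viewer,spotter
import cv2,numpy as np
s=arm.read_state();print(s)
for c in("scene","top"):
    im=viewer.read_camera(c);cv2.imwrite(f"pics/{c}0.png",im)
    m=viewer.camera_model(c);print(c,m)
    for t in("shaker","shaker_cap","ledge","spice_1","spice_2","tub_1","tub_2"):
        for r in spotter.regions_of(c,t)[:3]:print(c,t,round(r["score"],2),np.round(r["box"],1),r["mask"].sum())
E
```

```text
{'clock': 0.0, 'joints': array([ 1.10489088e+00,  1.59038889e-01,  1.59826777e+00,  5.42345961e-06,
        1.38620298e+00, -2.10090503e-01]), 'joint_velocities': array([-0.00051863, -0.00016147, -0.00077148, -0.00090483,  0.0008271 ,
       -0.00066994]), 'joint_torque': array([ 2.43062013e-04, -3.95994437e+01, -3.31436419e+01,  2.70004426e-05,
        8.30069825e-03,  6.51467232e-06]), 'tool_pos': array([0.14524194, 0.55575498, 0.24900478]), 'tcp_rot': array([ 1.27559428e-01,  9.91830466e-01, -9.03374266e-04, -3.20348367e-04]), 'wrist_force': array([ 0.29267949,  0.94079985, -0.18560455]), 'torque': array([ 0.03470427, -0.00493814,  0.01756647]), 'finger_force': 0.0, 'finger_gap': 0.08531661735734078}
scene {'fx': 523.0616950862028, 'fy': 523.0616950862028, 'cx': 321.1255007730579, 'cy': 243.4546338426137, 'pose': array([[-0.8443613 , -0.36143759,  0.39549572,  0.17642635],
       [-0.53530456,  0.60001477, -0.59450089,  0.53842396],
       [-0.0224283 , -0.7136842 , -0.70010844,  0.75349527],
       [ 0.        ,  0.        ,  0.        ,  1.        ]])}
scene shaker 0.66 [295.1 3
[... 743 characters left out ...]
781305, -0.98362392,  0.1780742 ,  0.43129611],
       [-0.99946304, -0.03045108, -0.01209775,  0.01491859],
       [ 0.01732218, -0.17764211, -0.98394269,  0.92913539],
       [ 0.        ,  0.        ,  0.        ,  1.        ]])}
top shaker 0.6 [216.3 299.6  46.3  30.6] 1258
top ledge 0.79 [309.6 219.3 180.6  51.7] 3428
top spice_1 0.78 [247.3 204.1  33.3  41.4] 1013
top spice_1 0.76 [371.2 194.   30.2  35. ] 1017
top spice_2 0.78 [247.3 204.1  33.3  41.4] 1013
top spice_2 0.76 [371.2 194.   30.2  35. ] 1017
top tub_1 0.95 [430.9 313.6  42.5  41.9] 1235
top tub_1 0.89 [318.9 297.4  34.5  44.7] 1227
top tub_2 0.95 [430.9 313.6  42.5  41.9] 1235
top tub_2 0.89 [318.9 297.4  34.5  44.7] 1227
```

View pics/scene0.png

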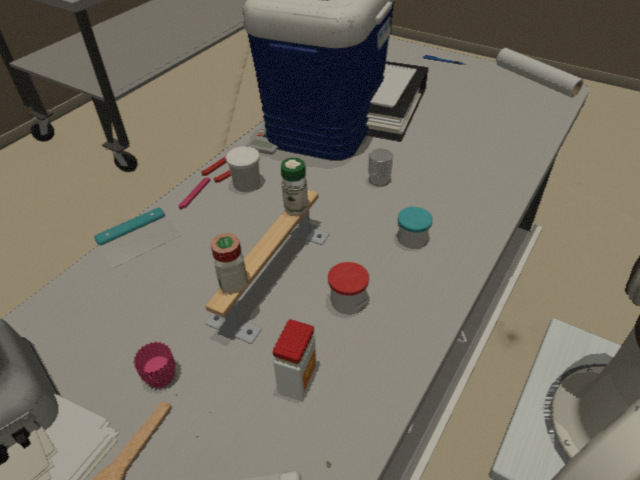

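View pics/top0.png

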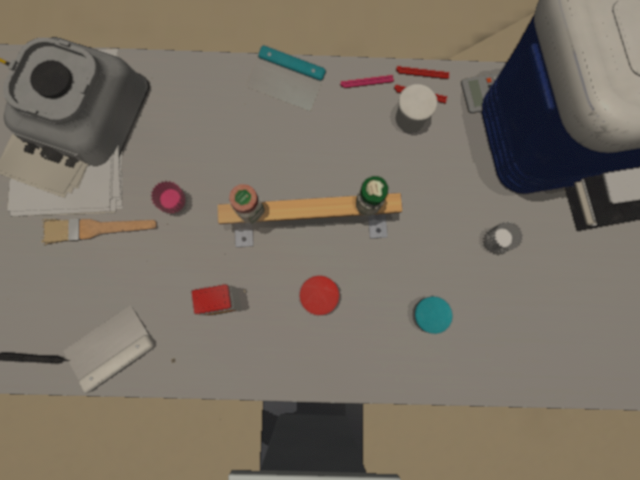

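The scene view shows the shaker at about (295,360) with its red cap at (294,340). The board runs from (215,300) to (315,200) with the jars near its ends. In the top view the cap is at (212,299) and the board spans columns 218–401 at row ~208. I'll fit box models to both views at once.

```bash
cat > h.py <<'E'
import cv2,numpy as np
from scipy.optimize import minimize
from bench import arm,viewer,spotter
def proj(c,P):
    m=viewer.camera_model(c);T=np.linalg.inv(m["pose"]);q=np.asarray(P)@T[:3,:3].T+T[:3,3]
    return np.c_[m["fx"]*q[:,0]/q[:,2]+m["cx"],m["fy"]*q[:,1]/q[:,2]+m["cy"]]
def box(p,sx,sy,h):   # p = x,y,ztop,yaw
    c,s=np.cos(p[3]),np.sin(p[3])
    L=np.array([[a*sx/2,b*sy/2,z] for a in(-1,1) for b in(-1,1) for z in(-h,0)])
    return np.c_[p[0]+c*L[:,0]-s*L[:,1],p[1]+s*L[:,0]+c*L[:,1],p[2]+L[:,2]]
def cyl(p,d,h):
    a=np.linspace(0,2*np.pi,40,endpoint=False)
    return np.vstack([np.c_[p[0]+d/2*np.cos(a),p[1]+d/2*np.sin(a),0*a+p[2]+z] for z in(-h,0)])
def hull(P):
    m=np.zeros((480*4,640*4),np.uint8)
    cv2.fillConvexPoly(m,np.round(cv2.convexHull(((P+.5)*4).astype(np.float32))).astype(np.int32),1)
    return cv2.resize(m*1.0,(640,480),interpolation=cv2.INTER_AREA)
def fit(model,p0,step,masks,ign={}):
    def cost(p):
        e=0
        for c,m in masks.items():
            w=1-ign.get(c,np.zeros((480,640)));g=hull(proj(c,model(p)))
            e+=(abs(g-m)*w).sum()/(m*w).sum()
        return e
    n=len(p0);S=np.vstack([p0]+[np.array(p0)+np.eye(n)[i]*step[i] for i in range(n)])
    r=minimize(cost,p0,method="Nelder-Mead",options=dict(initial_simplex=S,maxiter=250))
    return r.x,r.fun
def colour(im,lo,hi,bx):
    h=cv2.cvtColor(im,cv2.COLOR_BGR2HSV).astype(int);h[...,0]=(h[...,0]+20)%180
    m=np.all((h>=lo)&(h<=hi),-1);o=np.zeros_like(m);x0,y0,x1,y1=bx;o[y0:y1,x0:x1]=m[y0:y1,x0:x1]
    return o.astype(float)
E
cat > m1.py <<'E'
from h import *
im={c:cv2.imread(f"pics/{c}0.png") for c in("scene","top")}
cap={"scene":colour(im["scene"],(12,150,60),(26,255,255),(268,315,322,372)),"top":colour(im["top"],(12,150,60),(26,255,255),(185,280,240,320))}
wood={"scene":colour(im["scene"],(22,70,60),(45,255,255),(200,185,330,318)),"top":colour(im["top"],(22,70,60),(45,255,255),(212,190,408,228))}
for k,m in(("cap",cap),("wood",wood)):
    for c in m:
        o=im[c].copy();o[m[c]>0]=(255,0,255);cv2.imwrite(f"pics/{k}_{c}.png",o);print(k,c,m[c].sum())
p,f=fit(lambda p:box(p,.042,.064,.014),[.463,.187,.121,0.],[.01,.01,.01,.1],cap);print("cap",p,f)
ign={}
for c in im:
    g=np.zeros((480,640))
    for r in spotter.regions_of(c,"spice_1"):
        if r["box"][2]<45:g=np.maximum(g,cv2.dilate(r["mask"].astype(np.uint8),np.ones((7,7))))
    ign[c]=g*1.0
q,f=fit(lambda p:box(p,.036,.340,.014),[.62,.02,.09,0.],[.01,.01,.01,.03],wood,ign);print("board",q,f)
def at(c,u,z):
    m=viewer.camera_model(c);R=m["pose"];d=R[:3,:3]@[(u[0]-m["cx"])/m["fx"],(u[1]-m["cy"])/m["fy"],1];return R[:3,3]+d*(z-R[2,3])/d[2]
print("jar tops red/green", at("top",(244,198),.187), at("top",(374,190),.196))
print("tubs",at("top",(320,295),.07),at("top",(434,315),.06))
out=[]
for c,bx in(("scene",(180,140,380,410)),("top",(170,160,430,340))):
    o=im[c].copy();o=cv2.resize(o,None,fx=3,fy=3,interpolation=cv2.INTER_CUBIC)
    for P in(box(p,.042,.064,.014),box(q,.036,.34,.014)):
        u=(proj(c,P)+.5)*3
        for i in range(8):
            for j in range(i):
                if bin(i^j).count("1")==1:cv2.line(o,tuple(u[i].astype(int)),tuple(u[j].astype(int)),(255,0,255),1)
    out.append(o[bx[1]*3:bx[3]*3,bx[0]*3:bx[2]*3])
cv2.imwrite("pics/fit_s.png",cv2.resize(out[0],(444,600)));cv2.imwrite("pics/fit_t.png",out[1])
E
python3 m1.py
```

```text
cap scene 1105.0
cap top 822.0
wood scene 2841.0
wood top 3237.0
cap [0.46427309 0.18820335 0.11758961 0.2255499 ] 0.36769543162576657
board [0.63613457 0.02454702 0.0935203  0.09801202] 0.14647618497841433
jar tops red/green [0.62491127 0.13134068 0.187     ] [ 0.64274471 -0.0794778   0.196     ]
tubs [0.47790855 0.00138902 0.07      ] [ 0.44798361 -0.20912244  0.06      ]
```

```bash
python3 -c "
import cv2,numpy as np
a=cv2.imread('pics/fit_s.png');b=cv2.imread('pics/fit_t.png');
a=cv2.resize(a,(300,405));b=cv2.resize(b,(500,346))
o=np.zeros((405,800,3),np.uint8);o[:405,:300]=a;o[:346,300:]=b;cv2.imwrite('pics/fit.png',o)"
```

```text
(no output)
```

View pics/fit_s.png

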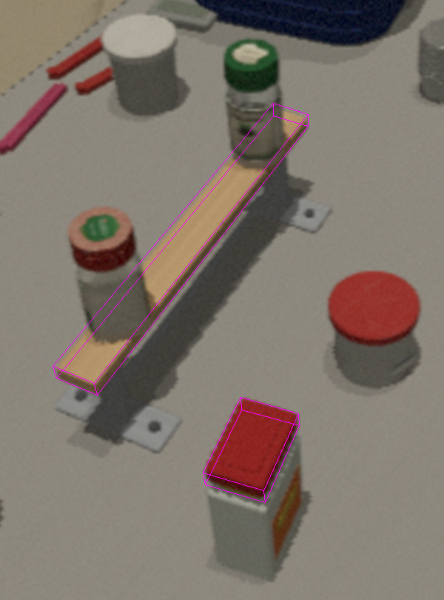

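View pics/fit_t.png

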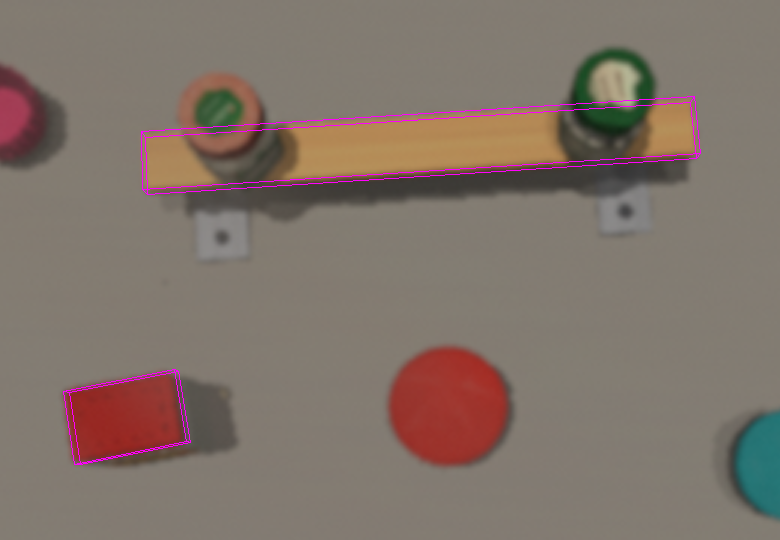

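The fits sit well in both views, but the board wire looks a few pixels off in the scene view. I'll cross-check each view with the height fixed.

```bash
cat > m2.py <<'E'
exec(open("m1.py").read().split("p,f=fit")[0])
ign={}
for c in im:
    viewer.read_camera(c);g=np.zeros((480,640))
    for r in spotter.regions_of(c,"spice_1"):
        if r["box"][2]<45:g=np.maximum(g,cv2.dilate(r["mask"].astype(np.uint8),np.ones((9,9))))
    ign[c]=g*1.0;print(c,g.sum())
for k,m,z,sz,p0,ig in(("cap",cap,.121,(.042,.064,.014),[.464,.188,.22],{}),("board",wood,.09,(.036,.34,.014),[.634,.025,.09],ign)):
    for cs in(("scene",),("top",),("scene","top")):
        p,f=fit(lambda p:box([p[0],p[1],z,p[2]],*sz),p0,[.008,.008,.06],{c:m[c] for c in cs},ig);print(k,cs,p.round(4),round(f,3))
# triangulated spotter/mask centres
def tri(u,v):
    A=[viewer.camera_model(c) for c in("scene","top")]
    Ps=[np.array([[a["fx"],0,a["cx"]],[0,a["fy"],a["cy"]],[0,0,1]])@np.linalg.inv(a["pose"])[:3] for a in A]
    X=cv2.triangulatePoints(Ps[0],Ps[1],np.array(u,float),np.array(v,float))[:,0];return X[:3]/X[3]
# jar cap-top centres
for n,u,v in(("green jar top",(180+252*.45,140+54*.45),(170+613/3,160+84/3)),("red jar top",(180+101*.45,140+229*.45),(170+219/3,160+110/3)),("tub red",(180+374*.45,140+307*.45),(170+449/3,160+405/3))):print(n,tri(u,v).round(4))
E
python3 m2.py
```

```text
cap scene 1105.0
cap top 822.0
wood scene 2841.0
wood top 3237.0
scene 4575.0
top 3323.0
cap ('scene',) [0.4643 0.1862 0.2553] 0.167
cap ('top',) [0.4639 0.1884 0.219 ] 0.215
cap ('scene', 'top') [0.4639 0.1883 0.2428] 0.387
board ('scene',) [0.6391 0.0217 0.1016] 0.088
board ('top',) [0.6366 0.0253 0.0976] 0.035
board ('scene', 'top') [0.6371 0.0246 0.0955] 0.153
green jar top [ 0.6445 -0.0807  0.1962]
red jar top [0.6266 0.1328 0.1856]
tub red [0.4782 0.0019 0.064 ]
```

Two views agree. The shaker is at (0.464, 0.188) with yaw 0.235. The board centre is (0.637, 0.0245) with yaw ~0.097, and the measured heights match the text. Next I rotate the tool by +62°, then travel above the cap while closing the fingers.

>>> move_arm(
  slide=[
    [0,0,0],
    [0,0,0],
    [0,0,0],
    [0,0,0],
    [0,0,0],
  ],
  angular=[
    [0,0,6.2],
    [0,0,6.2],
    [0,0,6.2],
    [0,0,6.2],
    [0,0,6.2],
  ],
  gripper=[0,0,0,0,0],
)

```text
clock: 1.52
tool_pos: [0.1455, 0.5563, 0.25]
tcp_rot: [0.39, 0.921, 0.0, -0.0]
wrist_force: [0.6, 0.4, 0.6]
finger_gap: 0.0254
finger_force: 0.0
```

>>> move_arm(
  slide=[
    [0,0,0],
    [0,0,0],
    [0,0,0],
    [0,0,0],
    [0,0,0],
  ],
  angular=[
    [0,0,6.2],
    [0,0,6.2],
    [0,0,6.2],
    [0,0,6.2],
    [0,0,6.2],
  ],
  gripper=[0,0,0,0,0],
)

```text
clock: 1.93
tool_pos: [0.1455, 0.5563, 0.25]
tcp_rot: [0.622, 0.783, -0.0, 0.0]
wrist_force: [0.2, -0.5, -0.1]
finger_gap: 0.0004
finger_force: 0.0
```

>>> move_arm(
  slide=[
    [-0.0216,0.0112,0.002],
    [-0.0216,0.0112,0.002],
    [-0.0216,0.0112,0.002],
    [-0.0216,0.0112,0.002],
    [-0.0216,0.0112,0.002],
  ],
  angular=[
    [0,0,0],
    [0,0,0],
    [0,0,0],
    [0,0,0],
    [0,0,0],
  ],
  gripper=[0,0,0,0,0],
)

```text
clock: 2.35
tool_pos: [0.2255, 0.4632, 0.24]
tcp_rot: [0.62, 0.785, 0.0, 0.0]
wrist_force: [0.7, 0.2, 0.5]
finger_gap: 0.0002
finger_force: 0.0
```

>>> move_arm(
  slide=[
    [-0.0216,0.0112,0.002],
    [-0.0216,0.0112,0.002],
    [-0.0216,0.0112,0.002],
    [-0.0216,0.0112,0.002],
    [-0.0216,0.0112,0.002],
  ],
  angular=[
    [0,0,0],
    [0,0,0],
    [0,0,0],
    [0,0,0],
    [0,0,0],
  ],
  gripper=[0,0,0,0,0],
)

```text
clock: 2.77
tool_pos: [0.305, 0.371, 0.2301]
tcp_rot: [0.62, 0.785, 0.0, 0.0]
wrist_force: [0.3, -0.2, -0.1]
finger_gap: 0.0004
finger_force: 0.0
```

>>> move_arm(
  slide=[
    [-0.0215,0.0112,0.006],
    [-0.0215,0.0112,0.006],
    [-0.0215,0.0112,0.006],
    [-0.0215,0.0112,0.006],
    [-0.0215,0.0112,0.006],
  ],
  angular=[
    [0,0,0],
    [0,0,0],
    [0,0,0],
    [0,0,0],
    [0,0,0],
  ],
  gripper=[0,0,0,0,0],
)

```text
clock: 3.18
tool_pos: [0.3843, 0.2793, 0.1999]
tcp_rot: [0.62, 0.784, 0.0, 0.0]
wrist_force: [0.3, 0.9, -0.5]
finger_gap: -0.0001
finger_force: 0.0
```

>>> move_arm(
  slide=[
    [-0.0215,0.0112,0.006],
    [-0.0215,0.0112,0.006],
    [-0.0215,0.0112,0.006],
    [-0.0215,0.0112,0.006],
    [-0.0215,0.0112,0.006],
  ],
  angular=[
    [0,0,0],
    [0,0,0],
    [0,0,0],
    [0,0,0],
    [0,0,0],
  ],
  gripper=[0,0,0,0,0],
)

```text
clock: 3.6
tool_pos: [0.4637, 0.1876, 0.1699]
tcp_rot: [0.62, 0.784, 0.0, 0.0]
wrist_force: [-0.0, 0.1, 0.2]
finger_gap: 0.0001
finger_force: 0.0
```

>>> move_arm(
  slide=[
    [0,0,0.003],
    [0,0,0.003],
    [0,0,0.003],
    [0,0,0.003],
    [0,0,0.003],
  ],
  angular=[
    [0,0,0],
    [0,0,0],
    [0,0,0],
    [0,0,0],
    [0,0,0],
  ],
  gripper=[0,0,0,0,0],
)

```text
clock: 4.02
tool_pos: [0.4624, 0.1894, 0.1549]
tcp_rot: [0.62, 0.785, 0.0, -0.0]
wrist_force: [0.1, -0.0, -0.5]
finger_gap: -0.0002
finger_force: 0.0
```

```bash
python3 - <<'E'
from h import *
for c in("scene","top"):
    im=viewer.read_camera(c);cv2.imwrite(f"pics/{c}1.png",im)
a=cv2.imread("pics/scene1.png")[270:430,230:390];b=cv2.imread("pics/top1.png")[240:360,150:270]
cv2.imwrite("pics/c1.png",np.hstack([cv2.resize(a,(400,400)),cv2.resize(b,(400,400))]))
print(arm.read_state()["tool_pos"],arm.read_state()["wrist_force"])
E
```

```text
[0.46213815 0.18917878 0.15446664] [ 0.16995907  1.44886613 -0.04428372]
```

View pics/c1.png

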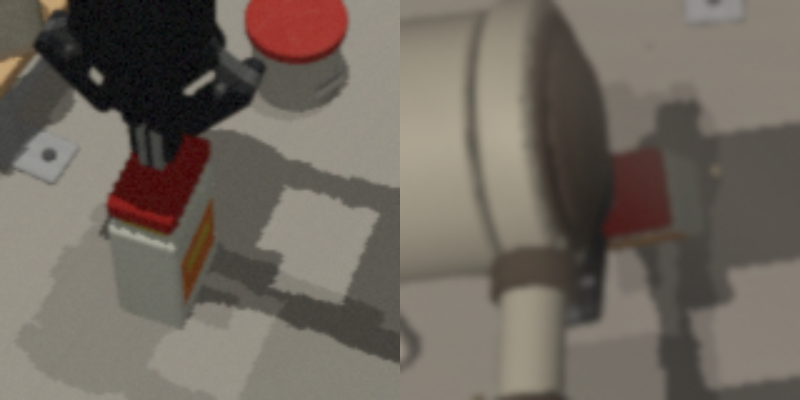

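The fingertips are centred over the cap, about 14 mm above it (left crop at ~(155,165)). I press down gradually from here.

>>> move_arm(
  slide=[
    [0.0,0,0.003],
    [0,0,0.003],
    [0,0,0.003],
    [0,0,0.0025],
    [0,0,0.001],
  ],
  angular=[
    [0,0,0],
    [0,0,0],
    [0,0,0],
    [0,0,0],
    [0,0,0],
  ],
  gripper=[0,0,0,0,0],
)

```text
clock: 4.53
tool_pos: [0.4626, 0.1886, 0.1419]
tcp_rot: [0.62, 0.784, -0.0, -0.0]
wrist_force: [0.3, -0.1, 0.5]
finger_gap: 0.0004
finger_force: 0.0
```

>>> move_arm(
  slide=[
    [0,0,0.001],
    [0,0,0.001],
    [0,0,0.001],
    [0,0,0.001],
    [0,0,0.001],
  ],
  angular=[
    [0,0,0],
    [0,0,0],
    [0,0,0],
    [0,0,0],
    [0,0,0],
  ],
  gripper=[0,0,0,0,0],
)

```text
clock: 4.95
tool_pos: [0.4634, 0.1887, 0.1383]
tcp_rot: [0.62, 0.784, 0.0, 0.0]
wrist_force: [-1.0, 1.1, 6.4]
finger_gap: 0.0001
finger_force: 3.0
```

Contact is at about 0.139–0.14 and the cap is sliding at ~6 N.

>>> move_arm(
  slide=[
    [0,0,0.001],
    [0,0,0.001],
    [0,0,0.001],
    [0,0,0.001],
    [0,0,0.001],
  ],
  angular=[
    [0,0,0],
    [0,0,0],
    [0,0,0],
    [0,0,0],
    [0,0,0],
  ],
  gripper=[0,0,0,0,0],
)

```text
clock: 5.37
tool_pos: [0.4636, 0.1887, 0.1336]
tcp_rot: [0.62, 0.785, 0.001, 0.001]
wrist_force: [-1.0, 0.4, 5.7]
finger_gap: 0.0001
finger_force: 3.1
```

>>> move_arm(
  slide=[
    [0,0,0.001],
    [0,0,0.001],
    [0,0,0.001],
    [0,0,0.0005],
    [0,0,0.0005],
  ],
  angular=[
    [0,0,0],
    [0,0,0],
    [0,0,0],
    [0,0,0],
    [0,0,0],
  ],
  gripper=[0,0,0,0,0],
)

```text
clock: 5.78
tool_pos: [0.4635, 0.1887, 0.1295]
tcp_rot: [0.62, 0.784, 0.0, 0.0]
wrist_force: [-2.2, 0.8, 5.8]
finger_gap: 0.0001
finger_force: 3.0
```

>>> move_arm(
  slide=[
    [0,0,0.0005],
    [0,0,0.0005],
    [0,0,0.0005],
    [0,0,0.0003],
    [0,0,0],
  ],
  angular=[
    [0,0,0],
    [0,0,0],
    [0,0,0],
    [0,0,0],
    [0,0,0],
  ],
  gripper=[0,0,0,0,0],
)

```text
clock: 6.2
tool_pos: [0.4636, 0.1887, 0.1278]
tcp_rot: [0.62, 0.785, 0.001, 0.001]
wrist_force: [-1.9, -0.4, 6.9]
finger_gap: -0.0
finger_force: 3.1
```

>>> move_arm(
  slide=[
    [0,0,0.0005],
    [0,0,0.0005],
    [0,0,0],
  ],
  angular=[
    [0,0,0],
    [0,0,0],
    [0,0,0],
  ],
  gripper=[0,0,0],
)

```text
clock: 6.45
tool_pos: [0.4643, 0.1888, 0.1279]
tcp_rot: [0.62, 0.784, 0.001, 0.001]
wrist_force: [-2.4, -0.7, 11.7]
finger_gap: 0.0006
finger_force: 5.7
```

>>> move_arm(
  slide=[
    [0,0,0.0004],
    [0,0,0],
  ],
  angular=[
    [0,0,0],
    [0,0,0],
  ],
  gripper=[0,0],
)

```text
clock: 6.62
tool_pos: [0.4646, 0.1889, 0.1279]
tcp_rot: [0.62, 0.784, 0.001, 0.001]
wrist_force: [-2.5, 0.2, 13.8]
finger_gap: 0.0
finger_force: 6.7
```

>>> move_arm(
  slide=[
    [0,0,-0.002],
    [0,0,-0.01],
    [0,0,-0.02],
    [0,0,-0.02],
    [0,0,-0.03],
  ],
  angular=[
    [0,0,0],
    [0,0,0],
    [0,0,0],
    [0,0,0],
    [0,0,0],
  ],
  gripper=[0,0,0,0,0],
)

```text
clock: 7.03
tool_pos: [0.4613, 0.1883, 0.2065]
tcp_rot: [0.62, 0.784, -0.002, -0.002]
wrist_force: [0.4, -0.4, -0.3]
finger_gap: -0.0003
finger_force: 0.0
```

>>> move_arm(
  slide=[
    [0.02,0,0],
    [0.025,0,0],
    [0.025,0,0],
    [0.025,0,0],
    [0.025,0,0],
  ],
  angular=[
    [0,0,0],
    [0,0,0],
    [0,0,0],
    [0,0,0],
    [0,0,0],
  ],
  gripper=[0.085,0.085,0.085,0.085,0.085],
)

```text
clock: 7.45
tool_pos: [0.4348, 0.3064, 0.2078]
tcp_rot: [0.62, 0.784, 0.0, 0.0]
wrist_force: [-0.0, 0.4, -0.5]
finger_gap: 0.0608
finger_force: 0.0
```

```bash
python3 - <<'E'
from h import *
for c in("scene","top"):
    im=viewer.read_camera(c);cv2.imwrite(f"pics/{c}2.png",im)
a=cv2.imread("pics/scene2.png")[250:430,210:390];b=cv2.imread("pics/top2.png")[230:370,140:280]
cv2.imwrite("pics/c2.png",np.hstack([cv2.resize(a,(400,400)),cv2.resize(b,(400,400))]))
print(arm.read_state()["tool_pos"],arm.read_state()["wrist_force"])
E
```

```text
[0.43415216 0.30789304 0.20765929] [-0.76837965 -0.98755613 -0.8690218 ]
```

View pics/c2.png

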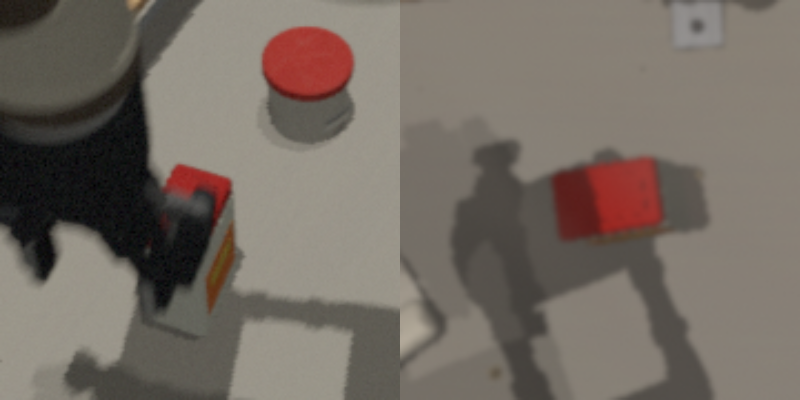

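The cap is home: it travelled ~12 mm, then stopped firm at 14 N, and no yellow neck shows. The shaker still stands. I refit it in the top view.

```bash
python3 - <<'E'
from h import *
im=cv2.imread("pics/top2.png")
m=colour(im,(12,150,40),(26,255,255),(180,275,245,330));print(m.sum())
for s in((.042,.064),(.042,.064)):
    p,f=fit(lambda p:box([p[0],p[1],.109,p[2]],*s,.002),[.464,.188,.23],[.008,.008,.06],{"top":m});print(p.round(4),round(f,3))
(cx,cy),wh,a=cv2.minAreaRect(np.argwhere(m>0)[:,::-1].astype(np.float32));print(cx,cy,wh,a)
E
```

```text
794.0
[0.4632 0.1902 0.2051] 0.164
[0.4632 0.1902 0.2051] 0.164
212.21621704101562 299.2972717285156 (23.67345428466797, 34.85258483886719) 80.53767395019531
```

>>> move_arm(
  slide=[
    [0,0,0],
    [-0.03,0.001,0],
    [-0.03,0.001,0],
    [-0.031,0.001,0],
    [-0.031,0.0015,0],
  ],
  angular=[
    [0,0,1.7],
    [0,0,0],
    [0,0,0],
    [0,0,0],
    [0,0,0],
  ],
  gripper=[0.085,0.085,0.085,0.085,0.085],
)

```text
clock: 7.97
tool_pos: [0.4642, 0.185, 0.2075]
tcp_rot: [0.632, 0.775, -0.0, 0.0]
wrist_force: [0.2, -0.3, -0.1]
finger_gap: 0.0847
finger_force: 0.0
```

>>> move_arm(
  slide=[
    [0,0,0],
    [0,0,0.01],
    [0,0,0.015],
    [0,0,0.015],
    [0,0,0.01],
  ],
  angular=[
    [0,0,0],
    [0,0,0],
    [0,0,0],
    [0,0,0],
    [0,0,0],
  ],
  gripper=[0.085,0.085,0.085,0.085,0.085],
)

```text
clock: 8.38
tool_pos: [0.463, 0.1872, 0.1552]
tcp_rot: [0.631, 0.775, -0.001, -0.001]
wrist_force: [0.5, 0.2, -0.1]
finger_gap: 0.0852
finger_force: 0.0
```

>>> move_arm(
  slide=[
    [0.0025,0,0.015],
    [0,0,0.016],
    [0,0,0.016],
    [0,0,0.016],
    [0,0,0.013],
  ],
  angular=[
    [0,0,0],
    [0,0,0],
    [0,0,0],
    [0,0,0],
    [0,0,0],
  ],
  gripper=[0.085,0.085,0.085,0.085,0.085],
)

```text
clock: 8.8
tool_pos: [0.4627, 0.1898, 0.0796]
tcp_rot: [0.631, 0.776, -0.001, -0.001]
wrist_force: [-0.2, 0.2, 0.9]
finger_gap: 0.0845
finger_force: 0.0
```

>>> move_arm(
  slide=[
    [0,0,0],
    [0,0,0],
    [0,0,0],
    [0,0,0],
    [0,0,0],
  ],
  angular=[
    [0,0,0],
    [0,0,0],
    [0,0,0],
    [0,0,0],
    [0,0,0],
  ],
  gripper=[0.065,0.055,0.05,0.046,0.043],
)

```text
clock: 9.22
tool_pos: [0.4644, 0.1895, 0.0825]
tcp_rot: [0.632, 0.775, 0.001, 0.0]
wrist_force: [-1.7, 1.2, 3.8]
finger_gap: 0.0435
finger_force: 30.6
```

>>> move_arm(
  slide=[
    [0,0,0],
    [0,0,0],
    [0,0,0],
    [0,0,0],
    [0,0,0],
  ],
  angular=[
    [0,0,0],
    [0,0,0],
    [0,0,0],
    [0,0,0],
    [0,0,0],
  ],
  gripper=[0.04,0.03,0.02,0.01,0],
)

```text
clock: 9.63
tool_pos: [0.4643, 0.1895, 0.0826]
tcp_rot: [0.632, 0.775, 0.001, 0.0]
wrist_force: [-2.7, 0.2, 6.3]
finger_gap: 0.0433
finger_force: 60.8
```

Firm grip at 60 N with a 43 mm gap. Now I lift.

>>> move_arm(
  slide=[
    [0,0,-0.004],
    [0,0,-0.01],
    [0,0,-0.015],
    [0,0,-0.015],
    [0,0,-0.015],
  ],
  angular=[
    [0,0,0],
    [0,0,0],
    [0,0,0],
    [0,0,0],
    [0,0,0],
  ],
  gripper=[0,0,0,0,0],
)

```text
clock: 10.05
tool_pos: [0.4636, 0.1892, 0.1414]
tcp_rot: [0.632, 0.775, 0.0, 0.0]
wrist_force: [-0.4, -0.2, -2.7]
finger_gap: 0.0433
finger_force: 61.3
```

>>> move_arm(
  slide=[
    [0,0,-0.02],
    [0,0,-0.02],
    [0,0,-0.02],
    [0,0,-0.015],
    [0,0,-0.01],
  ],
  angular=[
    [0,0,0],
    [0,0,0],
    [0,0,0],
    [0,0,0],
    [0,0,0],
  ],
  gripper=[0,0,0,0,0],
)

```text
clock: 10.47
tool_pos: [0.4645, 0.1893, 0.2279]
tcp_rot: [0.632, 0.775, 0.001, 0.001]
wrist_force: [0.5, -0.3, -2.0]
finger_gap: 0.0433
finger_force: 61.3
```

```bash
python3 - <<'E'
from h import *
for c in("scene","top"):
    im=viewer.read_camera(c);cv2.imwrite(f"pics/{c}3.png",im)
a=cv2.imread("pics/scene3.png")[150:430,130:430]
cv2.imwrite("pics/c3.png",cv2.resize(a,(600,560)))
s=arm.read_state();print(s)
E
```

```text
{'clock': 10.5667, 'joints': array([ 1.45648807e-01, -1.75900298e-02,  1.82759618e+00, -2.18544987e-05,
        1.32719691e+00, -5.74956955e-02]), 'joint_velocities': array([ 4.77213817e-04,  3.03410562e-02,  4.46627741e-02, -6.49015164e-05,
       -2.21366280e-02,  5.47521400e-04]), 'joint_torque': array([ 1.10566719e-01, -3.32901478e+01, -3.36608648e+01, -1.00342055e-03,
        2.50951834e-01,  2.12837790e-04]), 'tool_pos': array([0.46490569, 0.18937282, 0.2276112 ]), 'tcp_rot': array([0.63175979, 0.77516111, 0.00161166, 0.00148989]), 'wrist_force': array([-0.18427377, -0.65129886, -1.85827801]), 'torque': array([ 0.0112235 , -0.03746639, -0.02118912]), 'finger_force': 61.298099756240845, 'finger_gap': 0.043536980898461634}
```

View pics/c3.png

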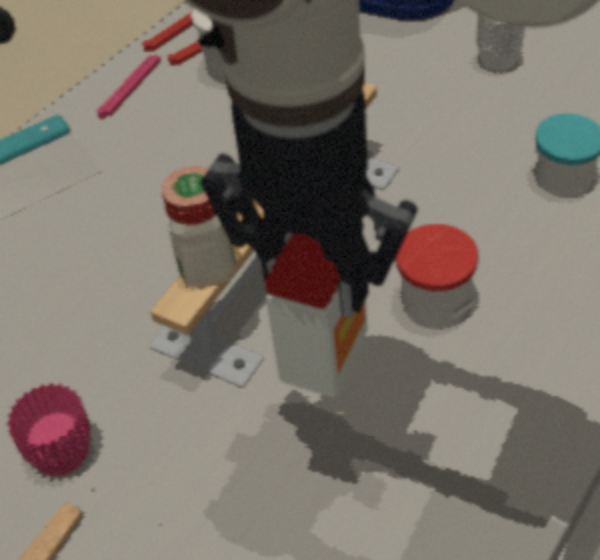

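The shaker hangs upright with its foot ~145 mm up (bottom edge at about (305,390) in the crop), and nothing else has been disturbed. I align the yaw, go to a point in front of the ledge, then move in.

>>> move_arm(
  slide=[
    [0,0,0],
    [0,0,0],
    [-0.012,0.0024,0],
    [-0.02,0.004,0],
    [-0.0205,0.0042,0],
  ],
  angular=[
    [0,0,3],
    [0,0,3],
    [0,0,0],
    [0,0,0],
    [0,0,0],
  ],
  gripper=[0,0,0,0,0],
)

```text
clock: 10.98
tool_pos: [0.4789, 0.1372, 0.2241]
tcp_rot: [0.67, 0.742, -0.001, -0.001]
wrist_force: [-0.0, 0.3, -2.0]
finger_gap: 0.043
finger_force: 61.3
```

>>> move_arm(
  slide=[
    [-0.0255,0.005,0],
    [-0.0255,0.005,0],
    [-0.0255,0.005,0],
    [-0.0255,0.005,0],
    [-0.0125,0.0025,0],
  ],
  angular=[
    [0,0,0],
    [0,0,0],
    [0,0,0],
    [0,0,0],
    [0,0,0],
  ],
  gripper=[0,0,0,0,0],
)

```text
clock: 11.4
tool_pos: [0.5132, 0.0231, 0.2243]
tcp_rot: [0.672, 0.741, -0.001, -0.0]
wrist_force: [0.2, -0.8, -2.6]
finger_gap: 0.0435
finger_force: 61.3
```

>>> move_arm(
  slide=[
    [-0.0122,0.0027,0],
    [0,0,0],
    [0,0,0],
    [0,0,0],
  ],
  angular=[
    [0,0,0],
    [0,0,0],
    [0,0,0],
    [0,0,0],
  ],
  gripper=[0,0,0,0],
)

```text
clock: 11.73
tool_pos: [0.5166, 0.0153, 0.225]
tcp_rot: [0.671, 0.741, -0.0, -0.001]
wrist_force: [0.8, -0.1, -1.8]
finger_gap: 0.0431
finger_force: 61.3
```

>>> move_arm(
  slide=[
    [0,0.012,0],
    [0,0.018,0],
    [0,0.018,0],
    [0,0.018,0],
    [0,0.018,0],
  ],
  angular=[
    [0,0,0],
    [0,0,0],
    [0,0,0],
    [0,0,0],
    [0,0,0],
  ],
  gripper=[0,0,0,0,0],
)

```text
clock: 12.15
tool_pos: [0.601, 0.0243, 0.2252]
tcp_rot: [0.671, 0.742, 0.0, -0.0]
wrist_force: [0.9, -0.4, -2.1]
finger_gap: 0.0433
finger_force: 61.6
```

>>> move_arm(
  slide=[
    [-0.001,0.018,0],
    [0,0.012,0.01],
    [0,0.007,0.01],
    [0,0,0.01],
    [0,0,0],
  ],
  angular=[
    [0,0,0],
    [0,0,0],
    [0,0,0],
    [0,0,0],
    [0,0,0],
  ],
  gripper=[0,0,0,0,0],
)

```text
clock: 12.57
tool_pos: [0.6356, 0.0267, 0.1921]
tcp_rot: [0.671, 0.742, -0.002, -0.002]
wrist_force: [-0.1, -0.5, -2.8]
finger_gap: 0.0435
finger_force: 61.7
```

```bash
python3 - <<'E'
from h import *
for c in("scene","top"):
    im=viewer.read_camera(c);cv2.imwrite(f"pics/{c}4.png",im)
s=arm.read_state();print(s["tool_pos"],s["tcp_rot"],s["wrist_force"])
from scipy.spatial.transform import Rotation as Ro
R=Ro.from_quat(s["tcp_rot"]).as_matrix();yaw=np.arctan2(R[1,1],R[0,1]);print("yaw",yaw)
t=s["tool_pos"]
o=[]
for c,bx in(("scene",(170,120,370,340)),("top",(200,140,420,280))):
    v=cv2.resize(cv2.imread(f"pics/{c}4.png"),None,fx=4,fy=4,interpolation=cv2.INTER_CUBIC)
    for P,col in((box([t[0],t[1],t[2]-.0826+.095,yaw],.044,.066,.095),(255,0,255)),(box([.637,.0245,.09,.0975],.036,.34,.014),(255,255,0))):
        u=(proj(c,P)+.5)*4
        for i in range(8):
            for j in range(i):
                if bin(i^j).count("1")==1:cv2.line(v,tuple(u[i].astype(int)),tuple(u[j].astype(int)),col,1)
    v=v[bx[1]*4:bx[3]*4,bx[0]*4:bx[2]*4];o.append(cv2.resize(v,(400,int(400*v.shape[0]/v.shape[1]))))
H=max(a.shape[0] for a in o)
cv2.imwrite("pics/c4.png",np.hstack([cv2.copyMakeBorder(a,0,H-a.shape[0],0,0,cv2.BORDER_CONSTANT) for a in o]))
E
```

```text
[0.63647474 0.02612224 0.19460105] [ 6.71076790e-01  7.41387117e-01 -5.60503617e-04 -8.78215286e-04] [ 0.75377288 -0.01318416 -2.23253686]
yaw 0.09947543377597311
```

View pics/c4.png

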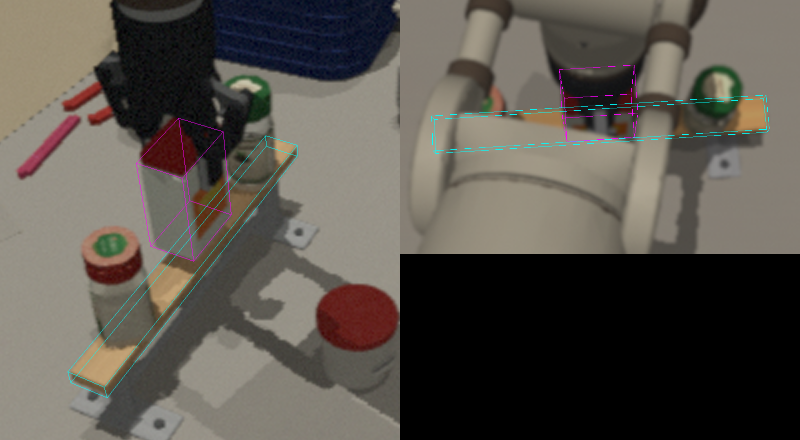

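The predicted shaker outline (magenta) matches the picture to about a pixel in both views. Next I measure the board's front and back edges directly, from across-board profiles between the jars.

```bash
python3 - <<'E'
from h import *
from scipy.ndimage import map_coordinates
c0=np.array([.637,.0245]);yw=.0975
ex=np.array([np.cos(yw),np.sin(yw)]);ey=np.array([-ex[1],ex[0]])
a=np.arange(-.034,.0341,.002)
for c in("top","scene"):
    im=cv2.imread(f"pics/{c}0.png").astype(float)
    for grp in((-.055,-.02),(-.02,.02),(.02,.055)):
        pr=[]
        for t in np.linspace(*grp,15):
            P=np.c_[c0+a[:,None]*ex+t*ey,np.full(len(a),.09)];u=proj(c,P)
            pr.append([map_coordinates(im[...,k],[u[:,1],u[:,0]],order=1) for k in(0,2)])
        b,r=np.mean(pr,0);print(c,grp,"R-B",(r-b).astype(int))
print((a*1e3).astype(int))
E
```

```text
top (-0.055, -0.02) R-B [10  8  7  6  6  8 17 43 70 86 92 93 93 94 93 92 91 92 93 93 94 94 95 94
 88 67 37 19 15 15 15 15 15 16 16]
top (-0.02, 0.02) R-B [10  7  6  6  6  7 17 43 71 86 91 92 92 93 93 91 91 92 93 94 94 94 95 95
 88 66 36 19 16 16 16 16 16 16 16]
top (0.02, 0.055) R-B [10  8  7  7  7  8 18 44 71 86 90 91 91 92 92 91 91 92 93 94 94 94 95 94
 88 66 36 19 16 16 16 16 16 16 16]
scene (-0.055, -0.02) R-B [ 1  2  5  8 16 27 36 46 61 69 72 72 72 72 72 73 73 72 72 71 72 72 72 71
 69 52 27 16 14 14 15 15 15 14 14]
scene (-0.02, 0.02) R-B [ 1  3  9 13 18 28 36 46 61 69 72 73 72 72 73 73 72 72 72 72 71 72 72 72
 68 52 26 16 14 14 14 14 15 15 14]
scene (0.02, 0.055) R-B [ 1  2  9 14 19 28 37 47 63 71 73 73 73 73 73 73 72 72 72 71 71 72 72 71
 68 51 25 15 14 14 14 17 23 28 31]
[-34 -32 -30 -27 -25 -23 -21 -19 -17 -15 -13 -11  -9  -7  -5  -3  -1   0
   2   4   6   8  10  12  14  16  18  20  22  24  26  28  30  32  34]
```

Both cameras put the board centre 1.2 mm nearer than assumed, at x≈0.636. The tool is there now, so I lower in small steps until contact.

>>> move_arm(
  slide=[
    [0,0,0.004],
    [0,0,0.004],
    [0,0,0.004],
    [0,0,0.003],
    [0,0,0],
  ],
  angular=[
    [0,0,0],
    [0,0,0],
    [0,0,0],
    [0,0,0],
    [0,0,0],
  ],
  gripper=[0,0,0,0,0],
)

```text
clock: 13.08
tool_pos: [0.6369, 0.0253, 0.1793]
tcp_rot: [0.671, 0.741, -0.0, -0.001]
wrist_force: [0.0, 0.1, -2.5]
finger_gap: 0.0435
finger_force: 61.7
```

```bash
python3 - <<'E'
from h import *
im=viewer.read_camera("scene");cv2.imwrite("pics/scene5.png",im)
ts=[]
for i in range(1):
    s=arm.read_state();print(s["tool_pos"],s["tcp_rot"],s["wrist_force"])
t=s["tool_pos"]
z=7;v=cv2.resize(im,None,fx=z,fy=z,interpolation=cv2.INTER_CUBIC)
for P,col in((box([t[0],t[1],t[2]-.0826+.095,.0995],.044,.066,.095),(255,0,255)),(box([.6358,.0244,.09,.0975],.036,.34,.014),(255,255,0))):
    u=(proj("scene",P)+.5)*z
    for i in range(8):
        for j in range(i):
            if bin(i^j).count("1")==1:cv2.line(v,tuple(u[i].astype(int)),tuple(u[j].astype(int)),col,1)
cv2.imwrite("pics/c5.png",v[175*z:260*z,225*z:310*z])
E
```

```text
[0.63711592 0.02530626 0.17972067] [ 6.71484729e-01  7.41018196e-01 -2.98575370e-04 -4.50442508e-04] [-0.03604609  0.11076931 -2.56044449]
```

View pics/c5.png

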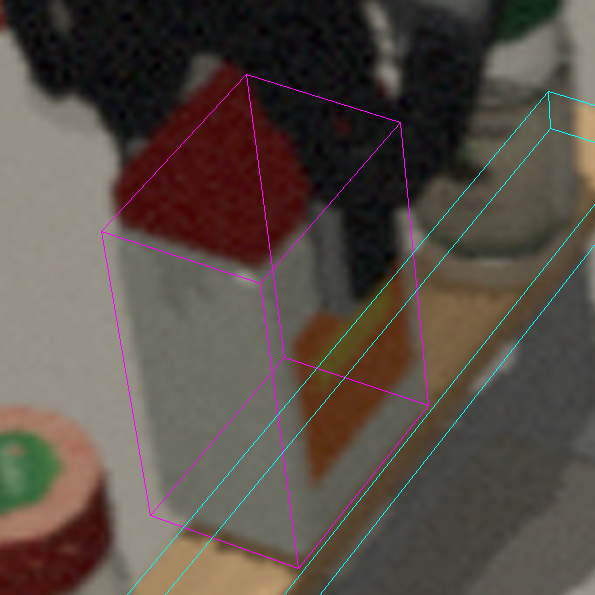

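The near bottom edge (300,567) overhangs the board's front edge by the expected few mm. Allowing for rounded corners, the shaker centre is within ~1 mm of the board centre. I finish lowering.

>>> move_arm(
  slide=[
    [0,0,0.0015],
    [0,0,0.0015],
    [0,0,0.001],
    [0,0,0.001],
    [0,0,0.0005],
  ],
  angular=[
    [0,0,0],
    [0,0,0],
    [0,0,0],
    [0,0,0],
    [0,0,0],
  ],
  gripper=[0,0,0,0,0],
)

```text
clock: 13.55
tool_pos: [0.6375, 0.0253, 0.1746]
tcp_rot: [0.671, 0.741, -0.0, -0.0]
wrist_force: [-0.6, 0.5, -2.1]
finger_gap: 0.043
finger_force: 61.7
```

>>> move_arm(
  slide=[
    [0,0,0.0005],
    [0,0,0.0005],
    [0,0,0],
  ],
  angular=[
    [0,0,0],
    [0,0,0],
    [0,0,0],
  ],
  gripper=[0,0,0],
)

```text
clock: 13.8
tool_pos: [0.6375, 0.0253, 0.1737]
tcp_rot: [0.671, 0.741, -0.0, -0.0]
wrist_force: [-0.2, -2.0, -2.4]
finger_gap: 0.0432
finger_force: 61.7
```

>>> move_arm(
  slide=[
    [0,-0.001,0.0005],
    [0,0,0.0005],
    [0,0,0.0003],
    [0,0,0],
  ],
  angular=[
    [0,0,0],
    [0,0,0],
    [0,0,0],
    [0,0,0],
  ],
  gripper=[0,0,0,0],
)

```text
clock: 14.13
tool_pos: [0.6365, 0.0252, 0.1727]
tcp_rot: [0.671, 0.741, -0.0, 0.0]
wrist_force: [-0.9, 0.1, 0.0]
finger_gap: 0.0436
finger_force: 61.9
```

>>> move_arm(
  slide=[
    [0,0,0.0004],
    [0,0,0.0003],
    [0,0,0],
  ],
  angular=[
    [0,0,0],
    [0,0,0],
    [0,0,0],
  ],
  gripper=[0,0,0],
)

```text
clock: 14.38
tool_pos: [0.6365, 0.0252, 0.1726]
tcp_rot: [0.671, 0.741, -0.0, 0.0]
wrist_force: [-4.3, -0.1, 4.6]
finger_gap: 0.0431
finger_force: 62.5
```

Seated: the height is 0.1726 as predicted, and load has transferred to the ledge. Ease off and release gradually.

>>> move_arm(
  slide=[
    [0,0,-0.0003],
    [0,0,0],
    [0,0,0],
    [0,0,0],
    [0,0,0],
  ],
  angular=[
    [0,0,0],
    [0,0,0],
    [0,0,0],
    [0,0,0],
    [0,0,0],
  ],
  gripper=[0,0.043,0.044,0.045,0.047],
)

```text
clock: 14.8
tool_pos: [0.6368, 0.0252, 0.1717]
tcp_rot: [0.671, 0.741, 0.0, 0.0]
wrist_force: [-0.1, 0.7, -1.1]
finger_gap: 0.0467
finger_force: 0.0
```

>>> move_arm(
  slide=[
    [0,0,0],
    [0,0,0],
    [0,0,0],
    [0,0,0],
    [0,0,0],
  ],
  angular=[
    [0,0,0],
    [0,0,0],
    [0,0,0],
    [0,0,0],
    [0,0,0],
  ],
  gripper=[0.05,0.06,0.07,0.08,0.085],
)

```text
clock: 15.22
tool_pos: [0.6366, 0.0252, 0.1721]
tcp_rot: [0.671, 0.741, 0.0, 0.0]
wrist_force: [-0.4, -0.6, 0.3]
finger_gap: 0.0849
finger_force: 0.0
```

```bash
python3 - <<'E'
from h import *
im=viewer.read_camera("scene");cv2.imwrite("pics/scene6.png",im)
a=cv2.imread("pics/scene5.png")
s=arm.read_state();print(s["tool_pos"],s["wrist_force"],s["finger_gap"])
for r in spotter.regions_of("scene","shaker")[:2]:print(r["score"],r["box"])
m=colour(im,(12,150,40),(26,255,255),(225,170,285,225));print(np.argwhere(m>0).mean(0),m.sum())
m=colour(a,(12,150,40),(26,255,255),(225,170,285,225));print(np.argwhere(m>0).mean(0),m.sum())
E
```

```text
[0.63656649 0.02522562 0.17209127] [-0.74864874  0.37260728 -0.52419354] 0.0849612994741284
0.68 [264.1, 220.4, 44.6, 63.6]
[202.15357766 258.96509599] 573.0
[199.4091858  255.56367432] 479.0
```

>>> move_arm(
  slide=[
    [0,0,-0.008],
    [0,0,-0.015],
    [0,0,-0.02],
    [0,0,-0.025],
    [0,0,-0.025],
  ],
  angular=[
    [0,0,0],
    [0,0,0],
    [0,0,0],
    [0,0,0],
    [0,0,0],
  ],
  gripper=[0.085,0.085,0.085,0.085,0.085],
)

```text
clock: 15.73
tool_pos: [0.6362, 0.0253, 0.2664]
tcp_rot: [0.671, 0.741, -0.0, -0.0]
wrist_force: [0.7, 0.6, -0.5]
finger_gap: 0.0853
finger_force: 0.0
```

>>> move_arm(
  slide=[
    [0,0,-0.025],
    [0,0,-0.02],
    [0,-0.03,0],
    [0,-0.035,0],
    [0,-0.035,0],
  ],
  angular=[
    [0,0,0],
    [0,0,0],
    [0,0,0],
    [0,0,0],
    [0,0,0],
  ],
  gripper=[0.085,0.085,0.085,0.085,0.085],
)

```text
clock: 16.15
tool_pos: [0.5362, 0.0153, 0.311]
tcp_rot: [0.671, 0.741, 0.0, 0.001]
wrist_force: [-0.4, -0.5, 0.3]
finger_gap: 0.0847
finger_force: 0.0
```

>>> move_arm(
  slide=[
    [0,-0.035,0],
    [0,-0.035,0],
    [0,-0.035,0],
    [0,-0.02,0],
    [0,0,0],
  ],
  angular=[
    [0,0,0],
    [0,0,0],
    [0,0,0],
    [0,0,0],
    [0,0,0],
  ],
  gripper=[0.085,0.085,0.085,0.085,0.085],
)

```text
clock: 16.57
tool_pos: [0.4101, 0.0031, 0.3109]
tcp_rot: [0.672, 0.741, 0.0, 0.001]
wrist_force: [-0.1, -0.3, -0.4]
finger_gap: 0.0848
finger_force: 0.0
```

```bash
python3 - <<'E'
from h import *
s=arm.read_state();print(s["tool_pos"],s["wrist_force"])
o=[]
for c,bx in(("scene",(180,130,380,310)),("top",(200,150,420,348))):
    im=viewer.read_camera(c);cv2.imwrite(f"pics/{c}7.png",im)
    v=cv2.resize(im,None,fx=4,fy=4,interpolation=cv2.INTER_CUBIC)[bx[1]*4:bx[3]*4,bx[0]*4:bx[2]*4];o.append(cv2.resize(v,(400,360)))
cv2.imwrite("pics/c7.png",np.hstack(o))
im=cv2.imread("pics/scene7.png")
m=colour(im,(12,150,40),(26,255,255),(235,165,290,235));print(m.sum())
p,f=fit(lambda p:box([p[0],p[1],.199,p[2]],.042,.064,.014),[.6365,.025,.0995],[.008,.008,.06],{"scene":m});print(p.round(4),f)
E
```

```text
[0.41009902 0.00313588 0.31093949] [-0.12185194 -0.26279039 -0.35661423]
724.0
[0.6365 0.0224 0.1416] 0.21788674033149172
```

View pics/c7.png

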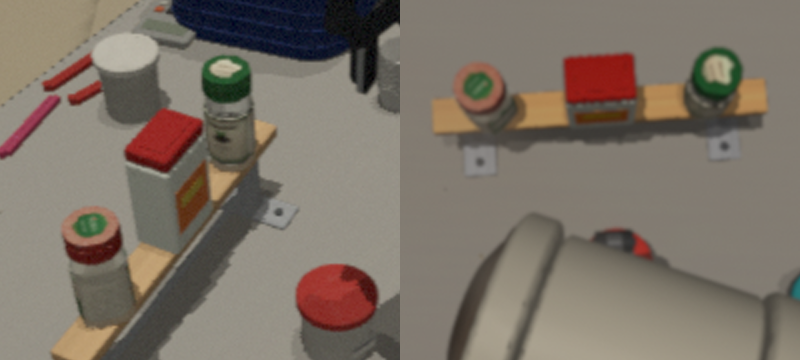

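The shaker stands upright and centred on the ledge, aligned with it, its cap home. Both jars and the red tub are where they were (scene view: shaker at (170,180); top view: (600,90)). I hand in.

```bash
python3 -c "
from bench import arm
print(arm.hand_in())"
```

```text
the job is handed in; nothing more can be done
None
```

The job is handed in after about 17 s of the 53 s: the cap is pressed home, and the shaker stands upright between the jars, centred on the ledge to about 1 mm, with no jar or tub seen to move (turquoise tub not re-checked at the end).

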